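# Tip the drained reagent trough onto its base and set it in its cradle

## Robot

A 6-joint arm with a two-finger parallel gripper is mounted at the origin on the work surface. World frame = base frame: x ahead of the robot, y to its left, z up, the work surface at z = 0. Lengths are in mm, angles in rad, forces in N, time in s.
With the tool pointing down it reaches from about 300 to 1000 mm from the base axis. Payload 5.1 kg.
Tool frame: the origin (TCP) lies midway between the tips of the shut fingers; the grasp point (between the pads) lies 19 mm behind it; z points along the fingers, y is the line along which they close (so a half turn about z gives the same grasp; the last joint's range is limited). The gripper opens to 95 mm and grips with 3 to 60 N. Pads are 20 mm wide; open, the fingers measure 119 mm over their backs; the gripper's body (75 mm by 180 mm) begins 59 mm behind the grasp point.
Start: joints at [1.261, 0.124, 1.65, -0, 1.367, -0.083], TCP at [146.182, 633.337, 214.656] pointing down, gripper open.
Joint ranges: [-2.61, 2.61], [-1.02, 2.33], [0.03, 2.71], [-1.35, 4.49], [0.32, 2.68], [-2.91, 2.91]. Speed limits (rad/s): [2.57, 2.57, 3.14, 3.14, 3.14, 3.14].

## Interface

Orientations are given as a unit quaternion [x, y, z, w].
In Python, from station import bot gives the robot as it stands.
- The arm moves only by the tool step_arm, never from a script. Its argument "series" is a list that holds one entry, the list of rows, each a list of 7 numbers: the turn, a rotation vector about the tool's x, y, z normalised to -1 to 1, where 1 is 180 degrees, then the shift along the tool's x, y, z normalised to -1 to 1, where 1 is 0.2 m, then the closure, from 0 (fully open) to 1 (shut). In form: [[[wx, wy, wz, dx, dy, dz, hand], ...]]. A call has 1 to 12 rows; each row is the pose to reach, as a shift and turn from the pose commanded when the call began, along the tool's axes at that moment, turning the shorter way round; what a row does not reach only later rows make up. A row lasts 1/12 s, in which the tool goes at most 41.7 mm and 7.16 degrees, less where a joint would pass 70% of its speed; a pose out of reach is approached as far as the arm can. A call with a number of a shift or a turn outside -1 to 1 is refused whole. A call with a gripper value outside its range is refused whole. The fingers move at their own pace and stop on an object; the grip force is fixed at half the most. Time passes only in rows, so rows that repeat a pose let the fingers close. It gives the time, the measured TCP pose, the force, the opening and the grip force at its end, in the units of the state.
- bot.observe(): the state, without advancing time (a new reading comes with each control period).
- bot.snapshot(name): name is "scene" or "top"; returns a dict with "image" (480x640x3 uint8, red, green, blue), "z_map" (480x640 float32, mm along the optical axis (not along the pixel's ray), 0 where there is no reading), "camera_matrix" (3x3 intrinsics, pixels), "xyz" and "attitude" of the camera in the world. Camera axes: x right, y up, looking along -z (the intrinsics and any distortion apply to the point x, -y, -z); pixel columns grow to the right and rows downward; lengths in mm; the calibration is good to about 2 mm. A picture is of the moment at which its call begins.
- bot.finish_job(): hands the job in; it is judged then, once.
The state is a dict: "time": time; "joints": joint angles; "qd": joint speeds; "joint_efforts": joint torques, N m; "position": TCP position; "eef_rot": TCP orientation; "force": force on the tool from outside, world axes, zero at the start; "moment": the same for the moment, N m; "opening": finger opening in mm; "grasp_force": force on a finger pad.
Only numpy, scipy, OpenCV 4.12 (cv2) and the standard library are available. Lean on these libraries where they do the work, as an engineer would, in place of code of your own. Each camera call takes 0.05 s, during which the arm holds its last target. There are 200 camera calls.

## Task

One white reagent trough has been left on its long side on the bench pad to drain. Turn it onto its flat base so that its opening faces up, and set it down, without dropping it, inside the empty grey cradle with its pouring lip pointing the same way as the lips of the other two troughs. Leave those two troughs and the other things on the bench where they are.

Things in the scene. Friction and masses are not known exactly. Their poses are not given: they have to be found in the camera images.
- trough: The trough to handle: open white rigid plastic box, 140 long (x), 50 wide (y), 36 mm high (z), upright outer walls 3 mm thick, V inside, 70 g. Origin: centre of its flat underside; +z out through the opening; pouring lip at the -x end. It starts on its long side on the table (z = 0): 50 mm high, 36 thick, +y up, +z (opening) level, origin 25 mm up.
- trough_rim (a point): Middle of that trough's long rim that is uppermost at the start, at (0, 23.5, 36) mm in its frame. Pushed slowly here by a fingertip reaching about 37 mm above the table, level, from the opening side towards the base side, the trough pivots on the lower edge of its base; once leaned over about 36 degrees it falls onto its base.
- trough_lip (a point): Tip of the pouring lip of that trough, at (-83, 0, 33) mm in its frame: the lip is 25 mm wide at the wall, narrows to 16 mm and stands out about 14 mm at rim height from the middle of one short end.
- cradle_empty: The empty cradle: low dark grey plastic tray fixed to the table, 160 x 70 mm outside; floor 4 mm thick; walls 5 mm thick, tops 12 mm above the table; inside 150 (x) by 60 mm (y), so a trough has 5 mm of play all round. Origin: centre of its underside, z up. A trough belongs in it with its lip at the cradle's -x end: x axes alike, origin 4 mm above the cradle's.
- cradle_a: Cradle of the same kind, occupied by neighbour_a. Same origin and axes.
- cradle_b: Cradle of the same kind, occupied by neighbour_b. Same origin and axes. The three cradles stand side by side along y, in any order, at least 20 mm apart.
- neighbour_a: White trough identical to the one to handle, standing upright in cradle_a, opening up, lip at its -x end. Origin: centre of its base. Loose.
- neighbour_b: White trough identical to the one to handle, standing upright in cradle_b, opening up, lip at its -x end. Origin: centre of its base. Loose.
- carton: Bystander: dark blue reagent carton, 62 x 62 mm and 100 mm high, standing. Origin: centre of its underside. Loose.
- bottle: Bystander: amber bottle, 56 mm diameter, 110 mm high, standing. Origin: centre of its underside. Loose.
- microplate: Bystander: white 96-well plate, 128 x 86 x 15 mm, lying flat. Origin: centre of its underside. Loose.

How it is judged (in metres and radians):
At the end, for the whole second after the job is handed in: The trough rests on its base in the empty cradle: opening up within 3 deg, centred within 10 mm, under 7 mm above the cradle's underside, along it within 11 deg, lip tip over 60 mm towards the cradle's -x end like the other troughs, which stand level in their own cradles (angle between each of trough, neighbour_a, neighbour_b's own z axis and vertical below 0.06 rad and horizontal distance between trough and cradle_empty below 0.01 m and z of trough in the frame of cradle_empty below 0.007 m and x of trough_lip in the frame of cradle_empty below -0.06 m and angle between the x axis of trough and the x axis of cradle_empty, either way round below 0.2 rad and linear speed of trough below 0.02 m/s); the robot touches nothing.
It fails at once if a neighbouring trough is moved more than 15 mm (distance of any of neighbour_a, neighbour_b from where it was at the start of the episode above 0.015 m).
It fails at once if the carton, the bottle or the microplate is moved more than 15 mm (distance of any of carton, bottle, microplate from where it was at the start of the episode above 0.015 m).
It fails at once if the trough is dropped or thrown: it moves faster than 0.8 m/s while the fingers do not touch it (linear speed of trough above 0.8 m/s and contact force between trough and the fingers below 0.05 N).
It also fails if it takes over 51 s, if anything falls off the work surface, if the arm or the gripper's body presses on something with over 40 N, if the wrist force passes 120 N, or if a joint passes its speed limit or range.

## Working session

There is one attempt and no reset: what is moved stays moved. The work goes in short steps, Python scripts to look and compute and a tool call to move; the robot and the scene stay as the last step left them, time stands still between calls to the robot, and variables do not carry over. Pictures are saved under pics/ and viewed, at most 10 in all, crops included, and the job is handed in when it is done.

Besides the shell and the picture viewer there is one more tool, called after ">>>" as name(argument=value, ...), one argument or row to a line, values as JSON. step_arm: Moves the arm, as the interface text tells. Scaled input: -1 to 1 covers 0.2 m each way for a shift and 180 degrees each way for a turn. Its arguments: {"type":"object","properties":{"series":{"type":"array","items":{"type":"array","items":{"type":"array","items":{"type":"number"}}}}},"required":["series"]}

```bash
mkdir -p pics; cat > h.py <<'E'
import numpy as np, cv2
from scipy.spatial.transform import Rotation as R
from station import bot
def cloud(s):
    K=s["camera_matrix"];z=s["z_map"];v,u=np.mgrid[:480,:640]
    p=np.stack([(u-K[0][2])/K[0][0]*z,-(v-K[1][2])/K[1][1]*z,-z],-1)
    a=np.array(s["attitude"]);Rm=R.from_quat(a).as_matrix() if a.size==4 else a.reshape(3,3)
    w=p@Rm.T+np.array(s["xyz"]);w[z==0]=np.nan
    return w
E
python3 - <<'E'
from h import *
for n in("top","scene"):
    s=bot.snapshot(n);w=cloud(s);np.save(n+".npy",w)
    cv2.imwrite(f"pics/{n}0.png",s["image"][:,:,::-1]);print(n,s["xyz"],s["attitude"],s["camera_matrix"],[k for k in s])
print(bot.observe())
E
```

```text
top [ 325.62575553    6.46470124 1744.47480254] [ 0.0480031  -0.05237321 -0.69581406  0.71469961] [[588.27253051   0.         320.96059639]
 [  0.         588.27253051 237.78028112]
 [  0.           0.           1.        ]] ['image', 'z_map', 'camera_matrix', 'xyz', 'attitude']
scene [1214.72005115 -158.49205335  884.53695438] [0.26896578 0.20314145 0.58938509 0.73417721] [[472.09475655   0.         317.14626784]
 [  0.         472.09475655 243.89263536]
 [  0.           0.           1.        ]] ['image', 'z_map', 'camera_matrix', 'xyz', 'attitude']
{'time': 0.1, 'joints': array([ 1.26140010e+00,  1.24431207e-01,  1.65153603e+00, -2.28452226e-07,
        1.36747003e+00, -8.26103604e-02]), 'qd': array([-0.00111013, -0.00164408, -0.00283582, -0.00103279,  0.00178581,
        0.00092959]), 'joint_efforts': array([-5.08354242e-04, -4.18885124e+01, -3.61095679e+01,  7.75746745e-02,
        4.61923995e-02, -6.31692365e-05]), 'position': array([146.01030713, 632.80035035, 213.51640675]), 'eef_rot': array([ 1.13150017e-01,  9.93577487e-01, -9.04666493e-04, -1.79509708e-04]), 'force': array([-0.73964533,  0.63844919, -0.06528675]), 'moment': array([-0.01119544, -0.04401049,  0.01474413]), 'grasp_force': 0.0, 'opening': 95.43752238975009}
```

View pics/top0.png

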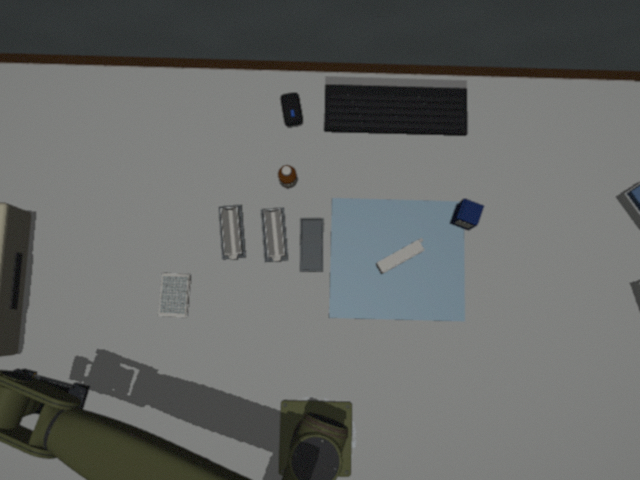

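View pics/scene0.png

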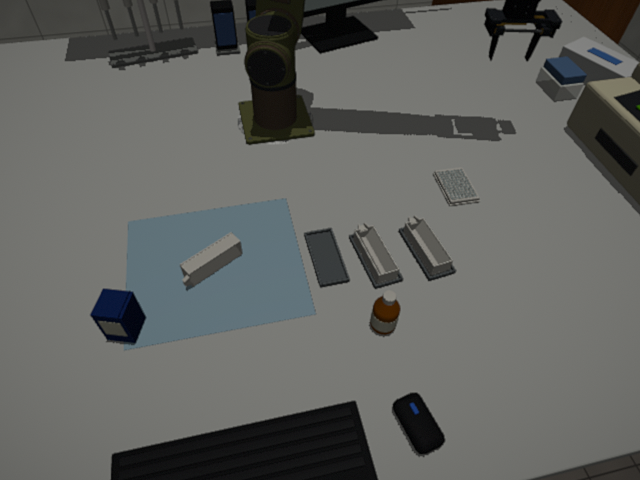

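The empty cradle is at about (311,245) in the top view. The trough is at about (400,257), and its lip seems to be at scene (187,283). The neighbours' lips point at the robot, at the lower end in the top view. Next I measure these.

```bash
cat > m.py <<'E'
from h import *
def rect(m,w):
    p=w[m][:,:2].astype(np.float32);(c,s,a)=cv2.minAreaRect(p);return np.round(c,1),np.round(s,1),round(a,1),np.round(np.nanpercentile(w[m][:,2],[5,50,95]),1),m.sum()
if __name__=="__main__":
  for n,bx in(("top",dict(tr=(365,430,230,285),cr=(296,328,212,278),na=(258,290,200,266),nb=(214,247,198,264),ct=(445,490,192,235))),("scene",dict(tr=(172,250,225,295),cr=(300,352,222,290),na=(345,404,215,292)))):
    w=np.load(n+".npy");im=cv2.imread(f"pics/{n}0.png").astype(int)
    for k,(a,b,c,d) in bx.items():
        M=np.zeros((480,640),bool);M[c:d,a:b]=1
        z=w[...,2]
        for lo,hi in ((6,16),(16,130)) if k!="cr" else ((3,6.5),(7,16)):
            m=M&(z>lo)&(z<hi)
            if m.sum()>5: print(n,k,lo,*rect(m,w))
        m=M&(im.min(-1)>100)
        if k!="cr" and m.sum()>5: print(n,k,'white',np.round(np.nanmean(w[m],0)))
  for n,(u,v) in dict(top=(400,300),scene=(200,320)).items(): print(n,np.load(n+".npy")[v-3:v+4,u-3:u+4].mean((0,1)))
  a=cv2.imread("pics/scene0.png")[210:310,160:290];b=cv2.imread("pics/top0.png")[215:290,290:440]
  a=cv2.resize(a,(520,400),interpolation=2);b=cv2.resize(b,(520,200),interpolation=2);cv2.imwrite("pics/c1.png",cv2.convertScaleAbs(np.vstack([a,b]),alpha=1.5))
E
python3 m.py
```

```text
top tr 6 [ 523.3 -228.9] [162.2 191.9] 1.2 [ 6.2  7.6 11.3] 291
top tr 16 [ 526.  -237.1] [ 36.1 157. ] 30.4 [36.8 49.4 56. ] 636
top tr white [ 523. -229.    9.]
top cr 3 [554.3  26.7] [195.5  93.1] 1.6 [3.1 4.6 6.2] 461
top cr 7 [553.9  26.5] [195.1  92.4] 1.8 [ 7.2  9.9 14.9] 404
top na 6 [587.3 141.1] [196.8  92.6] 2.4 [ 6.3 10.1 15.1] 468
top na 16 [580.  140.1] [160.9  67.5] 6.9 [16.8 29.8 43.2] 613
top na white [590. 142.   6.]
top nb 6 [591.1 271.2] [194.6  95.9] 2.4 [ 6.4 10.1 15.1] 528
top nb 16 [580.7 265.9] [161.   68.2] 6.6 [17.  29.9 43. ] 631
top nb white [591. 275.   6.]
top ct 6 [ 660.6 -438.1] [133.9 129.7] 89.6 [ 6.1  7.7 13.4] 121
top ct 16 [ 648.9 -422.2] [63.9 65.9] 71.0 [ 31.1  97.1 104.6] 696
top ct white [ 666. -442.   -0.]
scene tr 6 [ 509.5 -237.7] [177.7 197.4] 85.0 [ 6.3 10.8 15.4] 506
scene tr 16 [ 527.5 -235.3] [ 41.2 155.3] 30.8 [17.8 50.5 53.3] 1001
scene tr white [ 522. -234.   48.]
scene cr 3 [547.3  34.2] [127.6 202.8] 78.1 [3.2 4.6 6.2] 1190
scene cr 7 [555.2  50. ] [164.3 110.4] 1.1 [ 7.2 11.4 15.2] 598
scene na 6 [566.6 149.1] [134.8 209. ] 68.9 [ 6.8 11.3 15.2] 779
scene na 16 [626.7 150.1] [123.5 249. ] 80.0 [17.2 30.9 42.3] 1127
scene na white [558. 147.   5.]
top [ 3.96038150e+02 -2.39303685e+02  2.85475835e-01]
scene [ 664.1096569  -271.14806052    1.78367644]
```

View pics/c1.png

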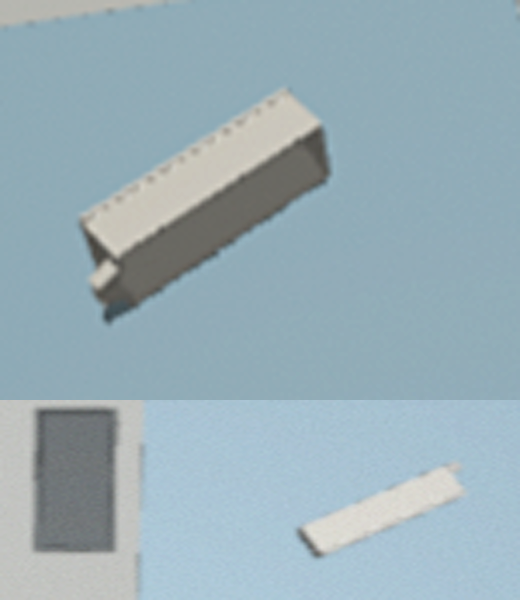

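The crop shows the opening facing the scene camera (up-left in the top view) and the lip at the left end in scene, which is the upper right end in top. I refine by projecting colour masks onto planes of known height.

```bash
cat >> h.py <<'E'
def plane(s,m,z):
    K=np.array(s["camera_matrix"]);v,u=np.nonzero(m)
    d=np.stack([(u-K[0,2])/K[0,0],-(v-K[1,2])/K[1,1],-np.ones(len(u))],-1)@R.from_quat(s["attitude"]).as_matrix().T
    c=np.array(s["xyz"]);return (c+d*((z-c[2])/d[:,2])[:,None])[:,:2].astype(np.float32)
def big(m):
    n,l,st,_=cv2.connectedComponentsWithStats(m.astype(np.uint8));return l==1+np.argmax(st[1:,4])
def win(b):
    M=np.zeros((480,640),bool);M[b[2]:b[3],b[0]:b[1]]=1;return M
def fit(s,m,z):
    p=plane(s,m,z);c,sz,a=cv2.minAreaRect(p);return np.round(c,1),np.round(sz,1),round(a,1),np.round(p.mean(0),1),m.sum()
E
cat > m2.py <<'E'
from h import *
for n,bt,bc in(("top",(365,430,230,285),(296,328,212,278)),("scene",(172,250,225,295),(300,352,222,292))):
    s=bot.snapshot(n);im=s["image"].astype(int)
    print(n,im[245,311] if n=="top" else im[257,325],im[257,400] if n=="top" else im[255,212],im[258,295] if n=="top" else im[280,360], im[300,400])
    r,b=im[...,0],im[...,2]
    print('tr',*fit(s,big(win(bt)&(r>b-12)&(r>120)),50))
    print('trall',*fit(s,big(win(bt)&(r>b-12)),50))
    print('cr',*fit(s,big(win(bc)&(im.mean(-1)<(im[245,311] if n=="top" else im[257,325]).mean()+18)),12))
E
python3 m2.py
```

```text
top [75 79 81] [145 143 139] [129 129 128] [115 131 143]
tr [ 524.4 -237.1] [ 36.9 148.9] 30.3 [ 523.  -233.6] 605
trall [ 522.7 -234.5] [ 37.2 155.1] 30.3 [ 521.2 -231.3] 646
cr [553.1  26.6] [158.8  68.7] 1.6 [553.3  27.7] 1254
scene [57 60 61] [135 132 125] [122 123 118] [122 122 118]
tr [ 522.6 -230.2] [ 34.9 137.4] 30.4 [ 524.  -231.2] 727
trall [ 542.8 -231.6] [ 71.4 161.2] 30.4 [ 543.6 -231.4] 1699
cr [559.6  28.2] [165.8  71. ] 1.1 [563.4  27.9] 1684
```

>>> step_arm(
  series=[
    [[0,0,0,-0.75,-0.9,0,1],[0,0,0,-0.75,-0.9,0,1],[0,0,0,-0.75,-0.9,0,1],[0,0,0,-0.75,-0.9,0,1],[0,0,0,-0.75,-0.9,0,1],[0,0,0,-0.75,-0.9,0,1]],
  ],
)

```text
time: 0.7
position: [252.7, 421.3, 214.3]
eef_rot: [0.114, 0.994, -0.001, 0.0]
force: [0.7, 0.7, 1.3]
opening: 60.3
grasp_force: 0.0
```

>>> step_arm(
  series=[
    [[0,0,0,-0.75,-0.9,0,1],[0,0,0,-0.75,-0.9,0,1],[0,0,0,-0.75,-0.9,0,1],[0,0,0,-0.75,-0.9,0,1],[0,0,0,-0.75,-0.9,0,1],[0,0,0,-0.75,-0.9,0,1]],
  ],
)

```text
time: 1.2
position: [358.3, 212.3, 214.7]
eef_rot: [0.114, 0.993, -0.0, 0.001]
force: [0.3, 0.8, -0.2]
opening: 20.3
grasp_force: 0.0
```

>>> step_arm(
  series=[
    [[0,0,0,-0.75,-0.9,0,1],[0,0,0,-0.75,-0.9,0,1],[0,0,0,-0.75,-0.9,0,1],[0,0,0,-0.75,-0.9,0,1],[0,0,0,-0.75,-0.9,0,1],[0,0,0,-0.75,-0.9,0,1]],
  ],
)

```text
time: 1.7
position: [464.1, 2.7, 214.7]
eef_rot: [0.114, 0.993, -0.0, 0.0]
force: [0.4, 1.7, -0.0]
opening: 0.4
grasp_force: 0.0
```

>>> step_arm(
  series=[
    [[0,0,0.26,-0.75,-0.9,0,1],[0,0,0.26,-0.75,-0.9,0,1],[0,0,0.26,-0.75,-0.9,0,1],[0,0,0.26,-0.75,-0.9,0,1],[0,0,0.26,-0.75,-0.9,0,1],[0,0,0.26,-0.75,-0.9,0,1],[0,0,0.26,-0.75,-0.9,0,1],[0,0,0.26,-0.75,-0.9,0,1]],
  ],
)

```text
time: 2.37
position: [569.0, -204.6, 213.9]
eef_rot: [0.5, 0.866, 0.0, -0.001]
force: [-0.6, -0.1, -0.1]
opening: 0.4
grasp_force: 0.0
```

>>> step_arm(
  series=[
    [[0,0,0,0,0,0.885,1],[0,0,0,0,0,0.885,1],[0,0,0,0,0,0.885,1],[0,0,0,0,0,0.885,1],[0,0,0,0,0,0.885,1],[0,0,0,0,0,0.885,1],[0,0,0,0,-0.04,0.885,1],[0,0,0,0,-0.08,0.885,1],[0,0,0,0,-0.09,0.885,1]],
  ],
)

```text
time: 3.12
position: [554.5, -213.8, 41.2]
eef_rot: [0.498, 0.867, -0.0, 0.003]
force: [0.0, 0.5, 0.2]
opening: 0.3
grasp_force: 0.0
```

>>> step_arm(
  series=[
    [[0,0,0,0,-0.0125,0,1],[0,0,0,0,-0.025,0,1],[0,0,0,0,-0.0375,0,1],[0,0,0,0,-0.05,0,1],[0,0,0,0,-0.0625,0,1],[0,0,0,0,-0.075,0,1],[0,0,0,0,-0.0875,0,1],[0,0,0,0,-0.1,0,1],[0,0,0,0,-0.1125,0,1],[0,0,0,0,-0.125,0,1],[0,0,0,0,-0.1375,0,1],[0,0,0,0,-0.15,0,1]],
  ],
)

```text
time: 4.12
position: [527.1, -227.4, 37.6]
eef_rot: [0.498, 0.867, -0.0, -0.0]
force: [-0.6, -0.0, -0.2]
opening: 0.4
grasp_force: 0.0
```

```bash
python3 - <<'E'
from h import *
s=bot.snapshot("scene");c=s["image"][190:310,150:300,::-1]
cv2.imwrite("pics/p1.png",cv2.convertScaleAbs(cv2.resize(c,(600,480),interpolation=2),alpha=1.5))
E
```

```text
(no output)
```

View pics/p1.png

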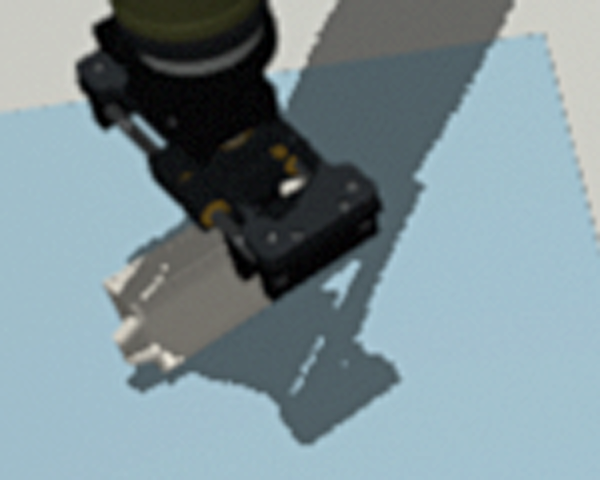

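The trough is leaning back as planned, with the finger on the middle of its rim. I keep pushing.

>>> step_arm(
  series=[
    [[0,0,0,0,-0.0125,0,1],[0,0,0,0,-0.025,0,1],[0,0,0,0,-0.0375,0,1],[0,0,0,0,-0.05,0,1],[0,0,0,0,-0.0625,0,1],[0,0,0,0,-0.075,0,1],[0,0,0,0,-0.0875,0,1],[0,0,0,0,-0.1,0,1]],
  ],
)

```text
time: 4.83
position: [509.9, -237.5, 37.7]
eef_rot: [0.498, 0.867, -0.0, -0.0]
force: [0.8, 0.0, -0.6]
opening: 0.6
grasp_force: 0.0
```

```bash
python3 - <<'E'
from h import *
s=bot.snapshot("scene");c=s["image"][190:310,150:300,::-1]
cv2.imwrite("pics/p2.png",cv2.convertScaleAbs(cv2.resize(c,(600,480),interpolation=2),alpha=1.5))
E
```

```text
(no output)
```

View pics/p2.png

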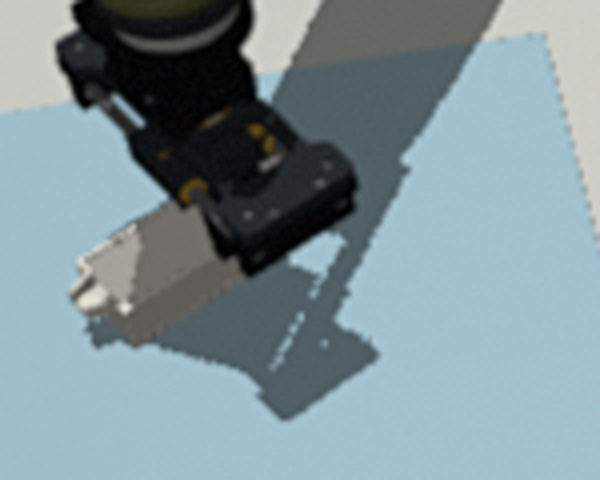

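The trough now stands on its base, with its lip at the left end. I lift and back off to measure it.

>>> step_arm(
  series=[
    [[0,0,0,0,0,-0.4,1],[0,0,0,0,0,-0.5,1],[0,0,0,0,0,-0.5,1],[0,0,0,0,0.8,-0.5,0.2],[0,0,0,0,0.8,-0.5,0.2],[0,0,0,0,0.8,-0.5,0.2],[0,0,0,0,0.8,-0.5,0.2],[0,0,0,0,0.8,-0.5,0.2],[0,0,0,0,0.8,-0.5,0.2]],
  ],
)

```text
time: 5.63
position: [649.4, -155.7, 137.1]
eef_rot: [0.497, 0.868, -0.0, -0.0]
force: [-0.9, 0.7, -1.0]
opening: 35.2
grasp_force: 0.0
```

```bash
python3 - <<'E'
from h import *
out=[]
for n,b in(("top",(370,440,235,300)),("scene",(150,270,200,300))):
    s=bot.snapshot(n);im=s["image"].astype(int);r,bl=im[...,0],im[...,2]
    m=big(win(b)&(r>bl-12)&(r>40));print(n,*fit(s,m,36))
    out.append(cv2.resize(s["image"][b[2]:b[3],b[0]:b[1],::-1],(480,400),interpolation=2)//2*3//2+0)
    out.append(cv2.resize(m[b[2]:b[3],b[0]:b[1]].astype(np.uint8)*255,(320,400)))
cv2.imwrite("pics/q.png",np.vstack([np.hstack([out[0][:290],cv2.merge([out[1]]*3)[:290]]),np.hstack([out[2][:310],cv2.merge([out[3]]*3)[:310]])]))
E
```

```text
top [ 490.6 -236.8] [188.3 181.4] 0.8 [ 496.  -207.5] 2101
scene [ 498.4 -256.4] [ 85.1 152. ] 30.6 [ 506.8 -262.1] 1439
```

View pics/q.png

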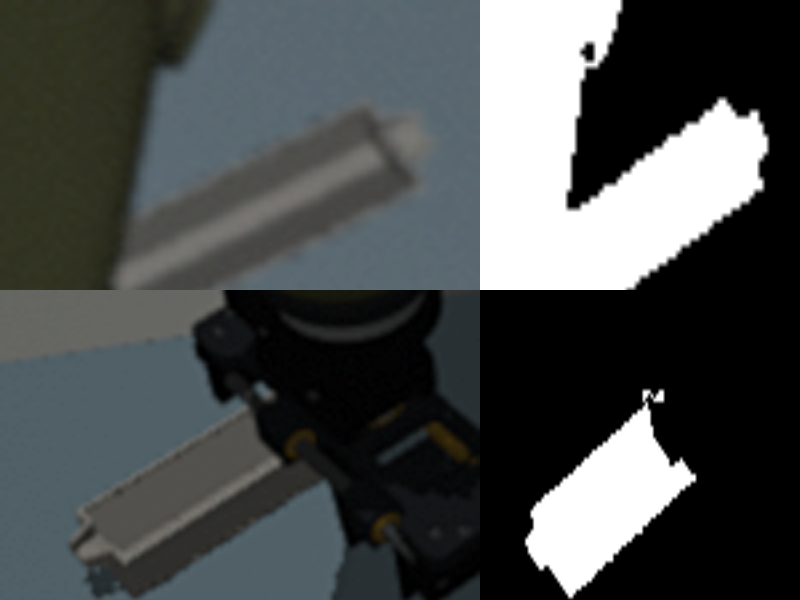

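It is upright with the lip at the right end in the top view, but the arm hides part of it. I move further aside for a clean fit.

>>> step_arm(
  series=[
    [[0,0,0,0.8,0.45,-0.1,0],[0,0,0,0.8,0.45,-0.1,0],[0,0,0,0.8,0.45,-0.1,0],[0,0,0,0.8,0.45,-0.1,0],[0,0,0,0.8,0.45,-0.1,0],[0,0,0,0.8,0.45,-0.1,0]],
  ],
)

```text
time: 6.23
position: [644.9, 29.3, 158.7]
eef_rot: [0.497, 0.868, 0.001, 0.0]
force: [-0.1, 0.0, 0.9]
opening: 83.0
grasp_force: 0.0
```

```bash
python3 - <<'E'
from h import *
for n,b in(("top",(340,440,235,300)),("scene",(150,270,200,300))):
    s=bot.snapshot(n);im=s["image"].astype(int);r,bl=im[...,0],im[...,2]
    m=big(win(b)&(r>bl-12)&(r>40));print(n,*fit(s,m,36))
    w=cloud(s);print(*[np.round(x,1) for x in cv2.minAreaRect(w[m&(w[...,2]>31)][:,:2].astype(np.float32))], np.nanpercentile(w[m][:,2],[5,50,95]))
    if n=="top":
        m2=cv2.morphologyEx(m.astype(np.uint8),cv2.MORPH_OPEN,np.ones((9,9)))>0;print('no lip',*fit(s,m2,36))
E
```

```text
top [ 487.3 -258. ] [ 49.2 156.2] 30.4 [ 485.3 -254.8] 861
[ 488.4 -259. ] [ 48.4 154.6] 30.5 [-0.12350905 18.65729186 37.04122152]
no lip [ 486.9 -257.3] [ 49.2 154.7] 30.4 [ 485.7 -255.6] 802
scene [ 501.1 -252.4] [ 76.4 155.9] 30.8 [ 501.4 -253.3] 1666
[ 489.8 -257.2] [ 55.4 154.1] 31.1 [ 4.38338145 22.40027683 37.1422607 ]
```

The fit (49 x 156 mm at 30.4°, top at 36 mm) matches an upright trough with its centre at about (484,-252). I go above it with the gripper open.

>>> step_arm(
  series=[
    [[0,0,0,-0.4,-0.7,0,0],[0,0,0,-0.4,-0.7,0,0],[0,0,0,-0.4,-0.7,0,0],[0,0,0,-0.4,-0.7,0,0],[0,0,0,-0.4,-0.7,0,0]],
  ],
)

```text
time: 6.75
position: [561.3, -119.4, 157.2]
eef_rot: [0.502, 0.865, -0.001, -0.0]
force: [0.2, -0.3, 0.5]
opening: 95.2
grasp_force: 0.0
```

>>> step_arm(
  series=[
    [[0,0,0,-0.4,-0.7,0,0],[0,0,0,-0.4,-0.7,0,0],[0,0,0,-0.4,-0.7,0,0],[0,0,0,-0.4,-0.7,0,0],[0,0,0,-0.4,-0.7,0,0],[0,0,0,-0.4,-0.7,0,0],[0,0,0,-0.4,-0.7,0,0]],
  ],
)

```text
time: 7.33
position: [483.7, -253.1, 157.5]
eef_rot: [0.499, 0.866, 0.0, -0.0]
force: [-0.1, 0.3, -0.2]
opening: 95.1
grasp_force: 0.0
```

>>> step_arm(
  series=[
    [[0,0,0,0,0,0.2,0],[0,0,0,0,0,0.4,0],[0,0,0,0,0,0.55,0],[0,0,0,0,0,0.65,0],[0,0,0,0,0,0.725,0],[0,0,0,0,0,0.725,0],[0,0,0,0,0,0.725,0]],
  ],
)

```text
time: 7.92
position: [484.1, -251.1, 11.8]
eef_rot: [0.498, 0.867, 0.0, -0.001]
force: [-0.1, -0.6, 1.0]
opening: 95.1
grasp_force: 0.0
```

>>> step_arm(
  series=[
    [[0,0,0,0,0,0,1],[0,0,0,0,0,0,1],[0,0,0,0,0,0,1],[0,0,0,0,0,0,1],[0,0,0,0,0,0,1],[0,0,0,0,0,0,1],[0,0,0,0,0,0,1],[0,0,0,0,0,0,1],[0,0,0,0,0,0,1],[0,0,0,0,0,0,1],[0,0,0,0,0,0,1],[0,0,0,0,0,0,1]],
  ],
)

```text
time: 8.92
position: [484.2, -252.5, 12.8]
eef_rot: [0.498, 0.867, -0.0, -0.0]
force: [-0.6, 0.8, 1.9]
opening: 50.1
grasp_force: 30.0
```

>>> step_arm(
  series=[
    [[0,0,0,0,0,-0.1,1],[0,0,0,0,0,-0.25,1],[0,0,0,0,0,-0.5,1],[0,0,0.04,0.06,0.06,-0.5,1],[0,0,0.08,0.12,0.12,-0.5,1],[0,0,0.12,0.18,0.18,-0.5,1],[0,0,0.16,0.24,0.24,-0.5,1],[0,0,0.2,0.3,0.3,-0.5,1],[0,0,0.24,0.36,0.36,-0.5,1],[0,0,0.28,0.43,0.43,-0.5,1],[0,0,0.31,0.5,0.49,-0.5,1],[0,0,0.33,0.515,0.505,-0.5,1]],
  ],
)

```text
time: 9.92
position: [519.6, -110.3, 112.0]
eef_rot: [0.863, 0.505, -0.0, -0.001]
force: [0.4, -0.7, -0.2]
opening: 50.1
grasp_force: 30.0
```

>>> step_arm(
  series=[
    [[0,0,0.04,0.08,-0.02,0,1],[0,0,0.08,0.16,-0.04,0,1],[0,0,0.12,0.24,-0.06,0,1],[0,0,0.16,0.32,-0.08,0,1],[0,0,0.2,0.4,-0.1,0,1],[0,0,0.24,0.48,-0.13,0,1],[0,0,0.28,0.56,-0.15,0,1],[0,0,0.31,0.63,-0.17,0,1],[0,0,0.33,0.68,-0.18,0,1],[0,0,0.33,0.695,-0.19,0,1],[0,0,0.33,0.695,-0.19,0,1],[0,0,0.33,0.695,-0.19,0,1]],
  ],
)

```text
time: 10.92
position: [554.0, 27.1, 112.3]
eef_rot: [1.0, 0.013, -0.0, 0.0]
force: [0.6, -0.0, -1.3]
opening: 49.8
grasp_force: 30.0
```

```bash
python3 - <<'E'
from h import *
o=bot.observe();print(o["position"],R.from_quat(o["eef_rot"]).as_matrix().round(3).tolist(),o["opening"],o["grasp_force"])
s=bot.snapshot("scene");cv2.imwrite("pics/p3.png",cv2.convertScaleAbs(cv2.resize(s["image"][130:310,240:480,::-1],(800,600),interpolation=2),alpha=1.4))
E
```

```text
[553.96409697  27.10260846 112.27045592] [[1.0, 0.026, -0.001], [0.026, -1.0, -0.0], [-0.001, 0.0, -1.0]] 49.79918313401618 29.992360174655914
```

View pics/p3.png

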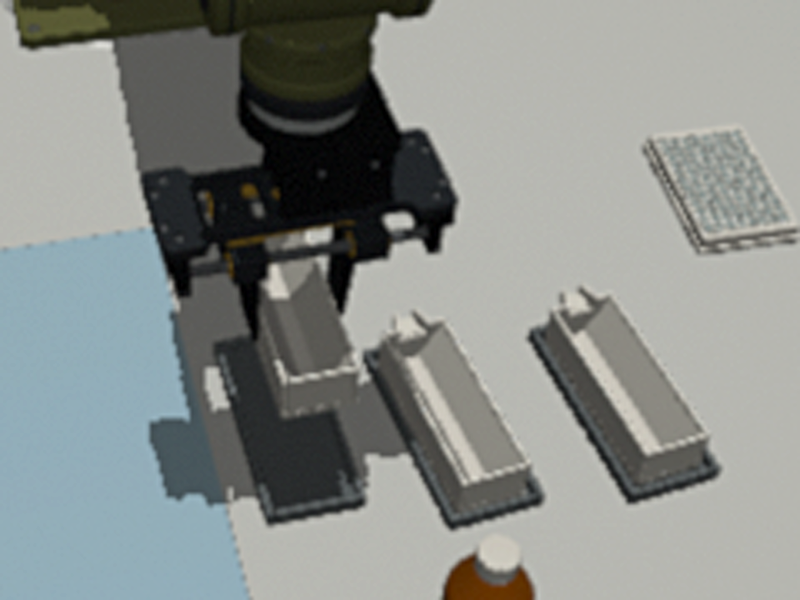

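The trough hangs level over the empty cradle. Its lip points at the robot like the neighbours', and its near rim edge runs from crop (287,383) to (355,372). I check the fit along x with the same camera.

```bash
python3 - <<'E'
from h import *
s=bot.snapshot("scene")
def pt(c,z):
    m=(240+c[0]/3.333,130+c[1]/3.333);K=np.array(s["camera_matrix"])
    d=R.from_quat(s["attitude"]).as_matrix()@np.array([(m[0]-K[0,2])/K[0,0],-(m[1]-K[1,2])/K[1,1],-1]);c=np.array(s["xyz"]);return np.round((c+d*(z-c[2])/d[2])[:2],1)
for n,c,z in(("held rim near",(287,383),135.5),("held rim near",(355,372),135.5),("cr near outer",(270,513),12),("cr near outer",(361,493),12),("cr far outer",(217,345),12),("na rim near",(460,478),40),("na rim near",(528,463),40),("cra near",(452,518),12),("cra near",(540,493),12)):print(n,pt(c,z))
E
```

```text
held rim near [624.7   9.6]
held rim near [624.9  52.9]
cr near outer [ 6.346e+02 -3.000e-01]
cr near outer [631.6  63.8]
cr far outer [482.   -4.3]
na rim near [652.4 124.2]
na rim near [650.2 172.5]
cra near [664.3 118.3]
cra near [657.2 183.1]
```

Held trough and cradle agree within about 2 mm, inside the 5 mm of play. I lower slowly.

>>> step_arm(
  series=[
    [[0,0,0,0,0,0.1,1],[0,0,0,0,0,0.22,1],[0,0,0,0,0,0.32,1],[0,0,0,0,0,0.38,1],[0,0,0,0,0,0.41,1],[0,0,0,0,0,0.43,1],[0,0,0,0,0,0.445,1],[0,0,0,0,0,0.455,1],[0,0,0,0,0,0.465,1],[0,0,0,0,0,0.475,1],[0,0,0,0,0,0.475,1],[0,0,0,0,0,0.475,1]],
  ],
)

```text
time: 12.02
position: [554.5, 27.3, 18.0]
eef_rot: [1.0, 0.012, 0.0, 0.0]
force: [-0.0, -0.0, -0.5]
opening: 49.5
grasp_force: 30.0
```

>>> step_arm(
  series=[
    [[0,0,0,0,0,0.003,1],[0,0,0,0,0,0.006,1],[0,0,0,0,0,0.006,1],[0,0,0,0,0,0.006,1]],
  ],
)

```text
time: 12.35
position: [554.6, 27.3, 16.8]
eef_rot: [1.0, 0.012, 0.0, -0.0]
force: [-0.2, -0.6, 0.9]
opening: 49.5
grasp_force: 30.0
```

>>> step_arm(
  series=[
    [[0,0,0,0,0,0,0.42],[0,0,0,0,0,0,0.36],[0,0,0,0,0,0,0.3],[0,0,0,0,0,0,0.2],[0,0,0,0,0,0,0.2],[0,0,0,0,0,0,0.2],[0,0,0,0,0,-0.1,0.2],[0,0,0,0,0,-0.3,0.2],[0,0,0,0,0,-0.5,0.2],[0,0,0,0,0,-0.7,0.2],[0,0,0,0,0,-0.9,0.2],[0,0,0,0,0,-0.9,0.2]],
  ],
)

```text
time: 13.35
position: [559.4, 27.1, 207.2]
eef_rot: [1.0, 0.012, 0.008, 0.0]
force: [1.1, -0.5, 0.8]
opening: 76.0
grasp_force: 0.0
```

>>> step_arm(
  series=[
    [[0,0,0,-0.5,0.9,0,0.2],[0,0,0,-0.5,0.9,0,0.2],[0,0,0,-0.5,0.9,0,0.2],[0,0,0,-0.5,0.9,0,0.2],[0,0,0,-0.5,0.9,0,0.2],[0,0,0,-0.5,0.9,0,0.2],[0,0,0,-0.5,0.9,0,0.2],[0,0,0,-0.5,0.9,0,0.2]],
  ],
)

```text
time: 14.02
position: [458.8, -155.0, 196.4]
eef_rot: [1.0, 0.012, 0.0, -0.0]
force: [-0.4, 0.0, -0.6]
opening: 76.1
grasp_force: 0.0
```

```bash
python3 - <<'E'
from h import *
s=bot.snapshot("scene");cv2.imwrite("pics/p4.png",cv2.convertScaleAbs(cv2.resize(s["image"][130:310,240:480,::-1],(800,600),interpolation=2),alpha=1.4))
w=cloud(s);z=w[...,2]
for n,b in dict(tr=(300,352,215,290),na=(345,404,215,292),nb=(396,460,205,282)).items():
    p=w[win(b)&(z>16)&(z<60)];print(n,np.round(np.nanpercentile(p,[50,90,97],axis=0)[:,2],1))
E
```

```text
tr [30.9 40.6 42.5]
na [30.6 40.7 42.4]
nb [31.1 40.9 43.1]
```

View pics/p4.png

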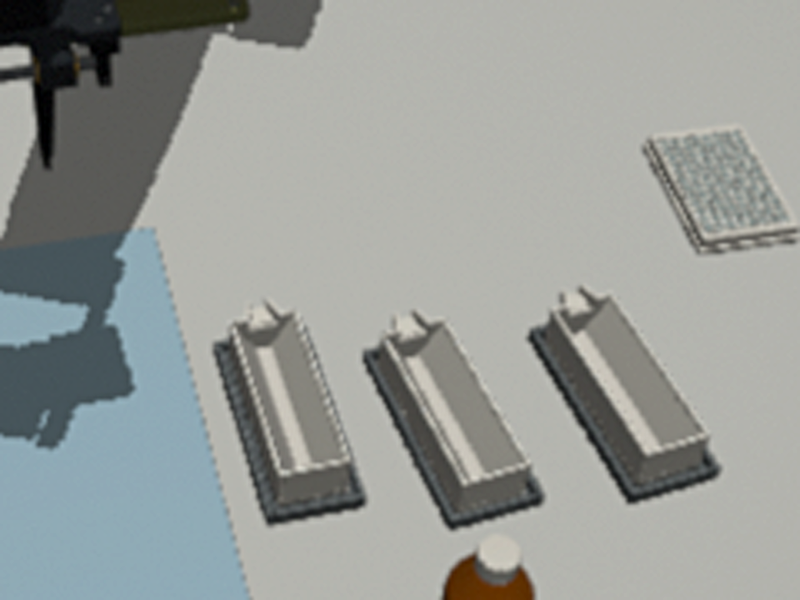

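The trough sits level in its cradle (crop 290,390), at the same height as the two neighbours, with its lip the same way. The arm is clear of everything.

```bash
python3 -c "
from station import bot
print(bot.finish_job())"
```

```text
the job is handed in; nothing more can be done
None
```

I tipped the trough onto its base and set it in the empty cradle with its lip matching the other two, and the job is handed in; no verdict came back, but the last image showed it seated level and the neighbours in place.

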